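Put the service cover back on the vacuum packer

ROBOT

A 6-joint arm with a two-finger parallel gripper is mounted at the origin on the work surface. World frame = base frame: x ahead of the robot, y to its left, z up, the work surface at z = 0. Lengths are in m, angles in rad, forces in N, time in s.
With the tool pointing down it reaches from about 0.3 to 0.825 m from the base axis. Payload 5.4 kg.
Tool frame: the origin (TCP) lies at the very end of the fingers, on their centre line; the grasp point (between the pads) lies 19 mm behind it; z points along the fingers, y is the line along which they close (so a half turn about z gives the same grasp; the last joint's range is limited). The gripper opens to 92 mm and grips with 3 to 60 N. Pads are 20 mm wide; open, the fingers measure 128 mm over their backs; the gripper's body (75 mm by 189 mm) begins 69 mm behind the grasp point.
Start: joints at [1.035, 0.158, 1.597, -0, 1.386, -0.21], TCP at [0.184, 0.545, 0.215] pointing down, gripper open.
Joint ranges: [-2.91, 2.91], [-0.94, 2.29], [0.18, 2.7], [-1.29, 4.43], [0.17, 2.64], [-3, 3]. Speed limits (rad/s): [2.57, 2.57, 3.14, 3.14, 3.14, 3.14].

INTERFACE

Orientations are given as a rotation vector (axis times angle).
In Python, from workcell import bot gives the robot as it stands. Calls block until the motion is done:
- bot.goto(position, orientation): joint-space move of the TCP to a pose.
- bot.line_to(position, rot=None, max_speed=0.15): straight line of the TCP; rot=None keeps the orientation; max_speed is the mean speed in m/s.
- bot.set_joints(angles): joint-space move.
- bot.set_gripper(opening, newtons=None): opening from 0.0 (shut) to 1.0 (fully open); newtons is the grip in N (None keeps the last); returns when the fingers have stopped.
- bot.hold(seconds).
- bot.inverse_kinematics(position, orientation): joint angles nearest the present ones, or None.
- bot.read_camera(name): name is "scene" or "top"; returns a dict with "pixels" (420x560x3 uint8, blue, green, red), "fx", "fy", "cx", "cy" (pixels), "R" (3x3) and "t" (3): a world point X has camera coordinates R X + t. Camera axes: x right, y down, z forward; pixel columns grow to the right and rows downward; lengths in m; the calibration is good to about 2 mm. A picture is of the moment at which its call begins. There is no depth.
A pose or a line that the arm cannot do raises bot.MotionError and nothing moves.
- bot.job_done(): hands the job in; it is judged then, once.
Readings, each from a call of its own:
- bot.current_clock(): time.
- bot.current_joints(): joint angles.
- bot.current_joint_vel(): joint speeds.
- bot.current_effort(): joint torques, N m.
- bot.current_ee_pos(): TCP position.
- bot.current_tool_rot(): TCP orientation.
- bot.current_contact_force(): force on the tool from outside, world axes, zero at the start.
- bot.current_ft_torque(): the same for the moment, N m.
- bot.current_opening(): opening from 0.0 (shut) to 1.0 (fully open).
- bot.current_grip_force(): force on a finger pad.
Only numpy, scipy, OpenCV 4.12 (cv2) and the standard library are available. Lean on these libraries where they do the work, as an engineer would, in place of code of your own. Each camera call takes 0.05 s, during which the arm holds its last target. There are 200 camera calls.

TASK

The filter of the vacuum packer has been changed: pick up the loose metal service cover, hook its lower lip under the lower edge of the opening in the machine's sloping deck, and swing its top edge down gently, without letting it drop, until the cover lies flat on the deck. Then turn the black wing latch above the cover a quarter turn, fully home, so that its tongue points down over the cover. Leave the oil bottle and the old filter where they stand.

Things in the scene. Friction and masses are not known exactly. Their poses are not given: they have to be found in the camera images.
- deck: Sloping sheet-metal deck at the robot-facing end of a stainless vacuum packer fixed on the table; 330 mm wide, rising away from the robot at 18 deg. Origin: middle of the service opening's lower edge (the ledge), on the deck's top face, 130 mm above the table. x points up the slope, y across, z out of the deck. The deck spans x -50 to 185 mm; behind it a lid rises to 229 mm over the table.
- opening (a point): Centre of the service opening in the deck, level with the deck's top face, 48 mm up the slope from the ledge. The opening is 96 mm (x) by 132 mm (y); the sheet round it is 4 mm thick, with at least 15 mm of free space beneath. The pump shows inside. Axes as deck.
- cover: Cover: grey plate 115 (x) x 170 (y) x 4 mm, 0.25-0.5 kg, flat on the table, handle up. Origin: middle of its lip edge, on the plate's underside (11 mm above the table). x to the top edge, y along the width, z out. Flanges 11 mm deep stand under it (x 0 to 86, y -56 to 56 mm) and go into the opening. Shut: plate on the deck's face, origin and axes as deck's, up to 10 mm play in +x and +-y.
- cover_grip (a point): Centre of the cover's black bow handle, at (55, 0, 34) mm in cover, near its balance point; 45 mm above the table at the start. A straight bar along the cover's y, 14 mm wide in x, 12 mm thick in z, 90 mm long, on two end posts with 66 mm clear between them and 22 mm or more free under it. Same axes as the cover.
- cover_lip (a point): Middle of the tip of the cover's lip, on the lip's upper face, at (-14, 0, -8) mm in cover. The lip is a strip 3 mm thick and 112 mm wide at the foot of a web under the lip edge; it sticks out 14 mm past the plate's edge. It gets under the ledge only with the cover's top edge raised, about 10 to 30 deg from the deck. Shut, it has 4 mm of play below the sheet.
- cover_top (a point): Middle of the cover's top edge, on the plate's underside, at (115, 0, 0) mm in cover. Same axes as the cover.
- latch_grip (a point): Middle of the wing of the black quarter-turn latch above the opening, on its turning axis (parallel to the deck's z), at (152, 0, 28) mm in deck. The wing is an upright fin 44 mm long, 12 mm thick, 12 to 40 mm above the deck. Its own y axis runs along the fin to the tongue, a bar 12 mm wide reaching 47 mm from the axis, 7.5 to 12.5 mm above the deck.
- latch (a joint): Angle of the wing latch, rad. 0: unlocked, tongue along the deck's +y, clear of the cover (it starts within 0.22 of this). It grows counter-clockwise as seen from outside, facing the deck, to a stop at 1.57: locked, the tongue points down the slope over the cover's top edge. It turns stiffly (0.06 N m) and stays where it is left.
- oil: Amber bottle of pump oil, 64 mm diameter, 170 mm tall, origin under its base. To be left alone.
- old_filter: Used filter cartridge, upright, 64 mm diameter, 72 mm tall, origin under its base. To be left alone.
There are look-alikes about, which are no part of the job. What is shaped like the cover but turquoise is not meant.

How it is judged:
On the way, in this order (a step that is already met when the one before it is completed fails the run):
1. the cover's lip is hooked under the ledge while its top edge is still raised (lip tip at least 4 mm past the ledge and below the sheet, top edge over 8 mm up) (x of cover_lip in the frame of deck between -0.025 and -0.004 m and z of cover_lip in the frame of deck below -0.003 m and z of cover_top in the frame of deck above 0.008 m and y of cover_lip in the frame of deck between -0.03 and 0.03 m).
2. the top edge is swung down: the cover lies flat on the deck, the latch still unlocked (x of cover_lip in the frame of deck below -0.003 m and z of cover_lip in the frame of deck below -0.003 m and z of cover_top in the frame of deck below 0.0035 m and angle between the z axis of cover_top and the z axis of deck, either way round below 0.05 rad and value of joint latch below 0.8 rad), for 0.2 s.
At the end, for the whole second after the job is handed in: The cover lies at rest flat on the deck (its top edge within 3.5 mm of the deck's face, within 3 degrees of parallel, within 15 mm of the middle), its lip at least 3 mm under the ledge, and the latch is turned to at least 1.35 rad, its tongue over the cover's top edge (x of cover_lip in the frame of deck below -0.003 m and z of cover_lip in the frame of deck below -0.003 m and z of cover_top in the frame of deck below 0.0035 m and angle between the z axis of cover_top and the z axis of deck, either way round below 0.05 rad and y of cover_top in the frame of deck between -0.015 and 0.015 m and value of joint latch above 1.35 rad and linear speed of cover below 0.02 m/s); the robot touches nothing.
It fails at once if the cover is let drop onto the deck: near the opening it falls free of the fingers with its top edge over 8 mm up, or comes down over the last 20 mm at more than 2.5 rad/s (x of cover_lip in the frame of deck between -0.05 and 0.05 m and z of cover_lip in the frame of deck below 0.03 m and y of cover_lip in the frame of deck between -0.05 and 0.05 m and ((angular speed of cover above 2.5 rad/s and z of cover_top in the frame of deck below 0.02 m) or (angular speed of cover above 1 rad/s and z of cover_top in the frame of deck above 0.008 m and contact force between the fingers and cover below 0.1 N))).
It fails at once if the oil bottle or the old filter is moved by more than 30 mm (distance of any of oil, old_filter from where it was at the start of the episode above 0.03 m).
It also fails if it takes over 58 s, if anything falls off the work surface, if the arm or the gripper's body presses on something with over 40 N, if the wrist force passes 120 N, or if a joint passes its speed limit or range.

## Working session

There is one attempt and no reset: what is moved stays moved. The work goes in short steps, each a Python script; the robot and the scene stay as the last script left them, time stands still between calls to the robot, and variables do not carry over. Pictures are saved under pics/ and viewed, at most 10 in all, crops included, and the job is handed in when it is done.

```bash
ls; mkdir -p pics; python3 - <<'E'
from workcell import bot
import cv2,numpy as np,pickle
for n in("scene","top"):
    c=bot.read_camera(n); cv2.imwrite(f"pics/{n}0.png",c["pixels"]); pickle.dump(c,open(f"{n}.pkl","wb"))
    print(n,c["fx"],c["cx"],c["cy"],np.round(c["R"],3).tolist(),np.round(c["t"],3))
E
```

```text
pics
scene 442.9236080336022 269.78244521754715 208.18201419346653 [[0.839, 0.544, -0.02], [0.319, -0.52, -0.792], [-0.442, 0.658, -0.61]] [-0.287 -0.095  1.325]
top 505.84491332652215 277.17080779419166 215.17179487122624 [[-0.026, -0.999, -0.023], [-0.989, 0.029, -0.145], [0.146, 0.019, -0.989]] [-0.092  0.445  1.36 ]
```

View pics/scene0.png

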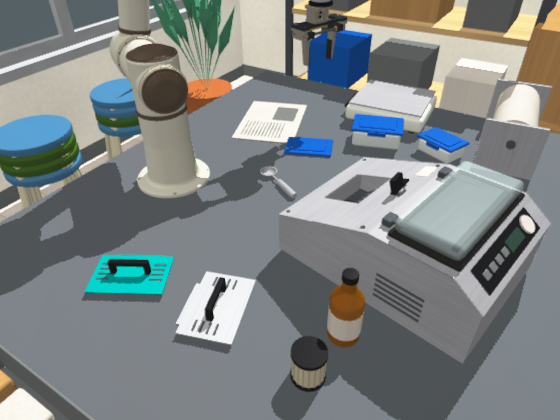

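View pics/top0.png

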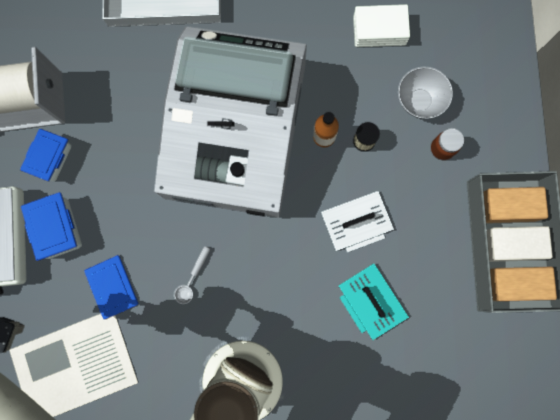

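The scene shows the candidates. The grey/white cover with the black handle is at scene (217,307), top (358,222). The turquoise look-alike is at scene (130,275), top (374,301), and is rejected. Blue boxes and lids are at top (50,225) and (112,288). The machine opening is at top (222,168) and the latch at (221,124). Oil is at (326,128) and the old filter at (367,137). Next I'll check the cover and deck in close crops.

```bash
python3 - <<'E'
import cv2,numpy as np
t=cv2.imread("pics/top0.png"); s=cv2.imread("pics/scene0.png")
a=cv2.resize(t[185:260,310:410],None,fx=4,fy=4,interpolation=cv2.INTER_CUBIC)
b=cv2.resize(s[265:350,170:270],None,fx=4,fy=4,interpolation=cv2.INTER_CUBIC)[:300]
c=cv2.resize(t[105:218,150:300],None,fx=5,fy=5,interpolation=cv2.INTER_CUBIC)
d=np.hstack([a,b]); cv2.imwrite("pics/c1.png",d); cv2.imwrite("pics/c2.png",c); print(d.shape,c.shape)
E
```

```text
(300, 800, 3) (565, 750, 3)
```

View pics/c1.png

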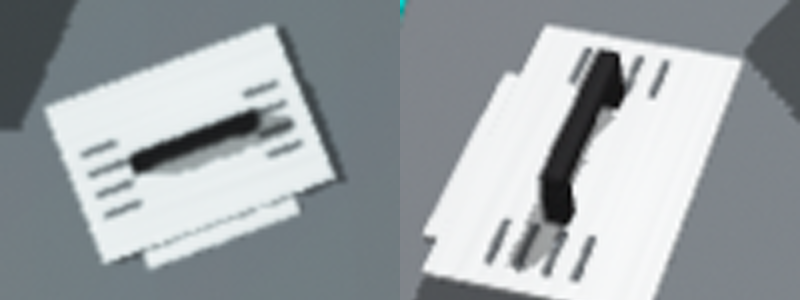

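View pics/c2.png

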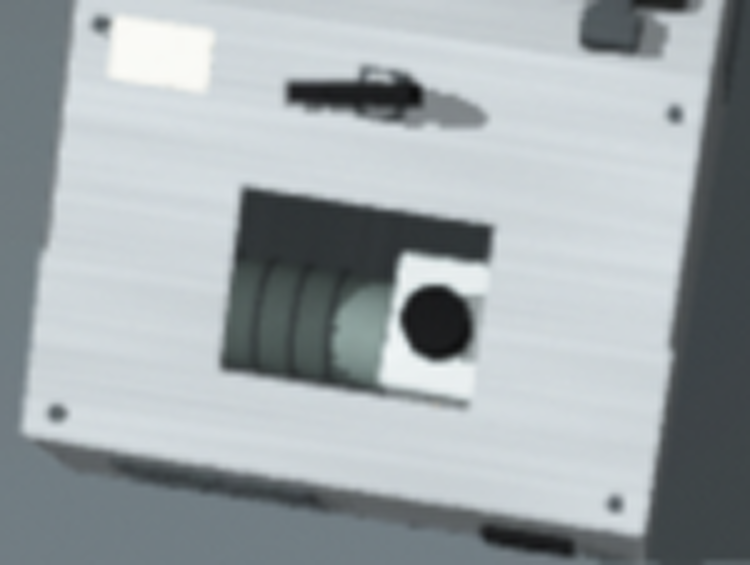

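The left crop confirms the grey cover, with its lip towards the robot (lip at crop (150..298, 210..268)). The second crop shows the opening corners at (243,187), (493,228), (468,405) and (222,370). The latch tongue points left (+y). I'll fit the poses now.

```bash
cat > h.py <<'E'
import numpy as np,cv2,pickle
from scipy.spatial.transform import Rotation as Ro
from scipy.optimize import least_squares
C={n:pickle.load(open(n+".pkl","rb")) for n in("scene","top")}
def proj(n,X):
    c=C[n]; p=np.atleast_2d(X)@np.array(c["R"]).T+np.array(c["t"]).ravel()
    return np.c_[c["fx"]*p[:,0]/p[:,2]+c["cx"],c["fy"]*p[:,1]/p[:,2]+c["cy"]]
def frame(x,y,z,yaw,slope): # R,t ; x rises by slope
    return Ro.from_euler("ZY",[yaw,-slope]).as_matrix(),np.array([x,y,z])
def fit(obs,z,slope,x0):
    def r(p):
        R,t=frame(p[0],p[1],z,p[2],slope)
        return np.concatenate([(proj(n,np.array(P)@R.T+t)-u).ravel() for n,P,u in obs])
    s=least_squares(r,x0,loss="soft_l1"); return s.x,r(s.x).reshape(-1,2)
E
cat > fit.py <<'E'
from h import *
I={n:cv2.cvtColor(C[n]["pixels"],cv2.COLOR_BGR2GRAY) for n in C}
def sub(n,u):
    u=np.float32(u).reshape(-1,1,2)
    v=cv2.cornerSubPix(I[n],u.copy(),(3,3),(-1,-1),(3,30,.01)); d=np.linalg.norm(v-u,axis=2)>2.5
    v[d]=u[d]; return v.reshape(-1,2)
cr=lambda p,k,o:[(a/k-.5+.5/k+o[0],b/k-.5+.5/k+o[1]) for a,b in p]
ct=sub("top",cr([(45,105),(275,25),(345,180),(105,263)],4,(310,185)))
cs=sub("scene",cr([(148,25),(342,60),(22,272)],4,(170,265)))
P=np.array([(115,85,4),(115,-85,4),(0,-85,4),(0,85,4)])/1e3
Ps=np.array([(0,85,4),(115,85,4),(0,-85,4)])/1e3
for o in ([("top",P,ct)],[("top",P,ct),("scene",Ps,cs)]):
    c,r=fit(o,.011,0,[.4,-.3,.3]); print("cover",c.round(4),r.round(1).tolist())
dt=sub("top",cr([(243,187),(493,228),(222,370),(22,435),(640,535)],5,(150,105)))
Pd=np.array([(96,66,0),(96,-66,0),(0,66,0),(-50,165,0),(-50,-165,0)])/1e3
d,r=fit([("top",Pd,dt)],.13,np.radians(18),[.5,0,0]); print("deck",d.round(4),r.round(1).tolist())
def draw(n,X,im,col,closed=True):
    cv2.polylines(im,[np.int32(np.round((proj(n,X)+.5)*16*4))],closed,col,1,cv2.LINE_AA,6)
out=[]
R,t=frame(*d[:2],.13,d[2],np.radians(18)); Rc,tc=frame(*c[:2],.011,c[2],0)
for n,(a,b,w,h) in (("scene",(280,155,180,130)),("top",(155,105,150,130)),("scene",(165,260,110,95))):
    im=cv2.resize(C[n]["pixels"],None,fx=4,fy=4,interpolation=cv2.INTER_CUBIC)
    for Q in ([(0,66,0),(96,66,0),(96,-66,0),(0,-66,0)],[(-50,165,0),(-50,-165,0),(185,-165,0),(185,165,0)],[(152,22,40),(152,-22,40),(152,-22,12),(152,22,12)]):
        draw(n,np.array(Q)/1e3@R.T+t,im,(0,0,255))
    for Q in (P*1e3,[(55,45,40),(55,-45,40),(55,-45,28),(55,45,28)]): draw(n,np.array(Q)/1e3@Rc.T+tc,im,(0,200,0))
    out.append(im[b*4:(b+h)*4,a*4:(a+w)*4])
H=max(o.shape[0] for o in out)
m=np.hstack([cv2.copyMakeBorder(o,0,H-o.shape[0],0,4,0) for o in out])
m=cv2.resize(m,None,fx=.8,fy=.8) if 0 else m
a=np.zeros((600,800,3),np.uint8); 
def put(o,x,y,w):
    o=cv2.resize(o,(w,int(o.shape[0]*w/o.shape[1]))); o=o[:600-y]; a[y:y+o.shape[0],x:x+w]=o
put(out[0],0,0,480);put(out[2],480,0,320);put(out[1],0,350,290)
cv2.imwrite("pics/fit.png",a)
pickle.dump((c,d),open("poses.pkl","wb"))
E
python3 fit.py
```

```text
cover [ 0.3693 -0.3432  0.3215] [[0.8, 0.2], [0.2, 0.1], [-2.2, -0.3], [0.1, -0.1]]
cover [ 0.3707 -0.3439  0.3261] [[0.9, -0.1], [0.2, -0.5], [-2.1, -0.9], [0.4, -0.5], [-0.2, -0.4], [-0.1, -0.4], [-0.6, -0.7]]
deck [ 0.5176  0.0438 -0.1919] [[-0.3, -0.3], [0.5, -0.2], [-0.2, 0.2], [-0.0, 0.1], [0.0, 0.2]]
```

View pics/fit.png

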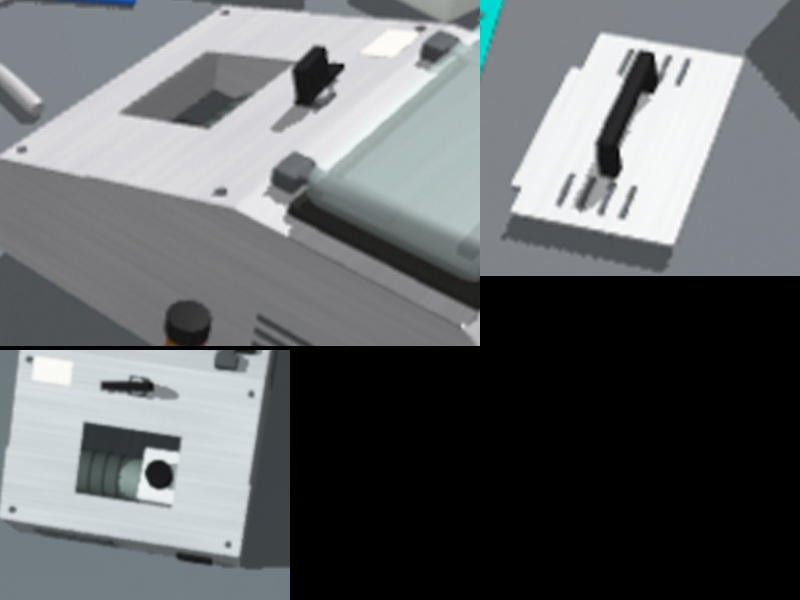

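The overlay lines were lost to a scaling bug, but the crop does show the scene-camera opening corners. They are ledge −y (325.4,197), ledge +y (357.2,174.5) and upper −y (358.7,203). I'll merge these into the deck fit and plan all poses with IK.

```bash
cat >> h.py <<'E'
def tool(F,p,th=0,rz=0,sgn=1,back=.019):
    """TCP pose with the grasp point at p (frame F), approach -z of the frame tilted th about its y, tool y along frame x turned rz"""
    R,t=F; Rc=R@Ro.from_euler("YZ",[-th,rz]).as_matrix()
    T=np.c_[-sgn*Rc[:,1]*-1, sgn*Rc[:,0], -Rc[:,2]]  # x,y,z
    assert np.linalg.det(T)>0
    return R@np.array(p)+t+T[:,2]*back, Ro.from_matrix(T).as_rotvec()
G=np.array([.055,0,.034])
def cov(F,ox,oy,oz,th,sgn):
    "TCP pose with the held cover's origin at (ox,oy,oz) in deck, raised th"
    g=Ro.from_euler("Y",-th).as_matrix()@G
    return tool(F,np.array([ox,oy,oz])+g,th,0,sgn)
E
cat > plan.py <<'E'
exec(open("fit.py").read().split("def draw")[0])
ds=sub("scene",[(325.4,197),(357.2,174.5),(358.7,203)])
Ps2=np.array([(0,-66,0),(0,66,0),(96,-66,0)])/1e3
d1=d; d,r=fit([("top",Pd,dt),("scene",Ps2,ds)],.13,np.radians(18),d); print("deck",d.round(4),r.round(1).tolist())
D=frame(*d[:2],.13,d[2],np.radians(18)); K=frame(*c[:2],.011,c[2],0)
# latch angle: backproject fin ends to deck z=.035
Cc=C["top"]; Rt=np.array(Cc["R"]); o=-Rt.T@np.array(Cc["t"]).ravel(); q=[]
for u in cr([(287,91),(422,94)],5,(150,105)):
    v=Rt.T@np.array([(u[0]-Cc["cx"])/Cc["fx"],(u[1]-Cc["cy"])/Cc["fy"],1])
    od=D[0].T@(o-D[1]); vd=D[0].T@v; q.append(od+vd*(.035-od[2])/vd[2])
phi=np.arctan2(-(q[0]-q[1])[0],(q[0]-q[1])[1]); print("fin",np.round(q,4).tolist(),"phi",phi)
pickle.dump((K,D,phi),open("F.pkl","wb"))
from workcell import bot
a=np.radians
for s in(1,-1):
    for nm,w in(("grasp",tool(K,G,sgn=s)),("lift",tool(K,G+[0,0,.25],sgn=s)),("hook0",cov(D,.016,0,.05,a(18),s)),("hook",cov(D,.003,0,0,a(18),s)),("flat",cov(D,.003,0,0,0,s)),
        ("latch",tool(D,(.152,0,.033),0,phi,s)),("latch90",tool(D,(.152,0,.033),0,1.57,s))):
        j=bot.inverse_kinematics(*w); print(s,nm,w[0].round(3),None if j is None else np.round(j,2))
E
python3 plan.py
```

```text
cover [ 0.3693 -0.3432  0.3215] [[0.8, 0.2], [0.2, 0.1], [-2.2, -0.3], [0.1, -0.1]]
cover [ 0.3707 -0.3439  0.3261] [[0.9, -0.1], [0.2, -0.5], [-2.1, -0.9], [0.4, -0.5], [-0.2, -0.4], [-0.1, -0.4], [-0.6, -0.7]]
deck [ 0.5176  0.0438 -0.1919] [[-0.3, -0.3], [0.5, -0.2], [-0.2, 0.2], [-0.0, 0.1], [0.0, 0.2]]
deck [ 0.5176  0.0434 -0.1919] [[-0.1, -0.4], [0.7, -0.3], [-0.0, 0.1], [0.1, 0.1], [0.2, 0.2], [-0.9, -0.3], [0.4, -0.9], [0.5, -0.4]]
fin [[0.1468, 0.0418, 0.035], [0.1555, -0.0249, 0.035]] phi 0.1283366420283685
1 grasp [ 0.423 -0.326  0.026] [-0.88  0.29  1.85 -0.    1.   -1.21]
1 lift [ 0.423 -0.326  0.276] [-0.88  0.02  1.63 -0.    1.5  -1.21]
1 hook0 [0.552 0.037 0.227] [-0.13 -0.37  2.18 -0.06  0.7   0.09]
1 hook [0.555 0.036 0.175] [-0.13 -0.29  2.23 -0.07  0.58  0.1 ]
1 flat [0.567 0.034 0.162] [-0.14 -0.05  1.95 -0.02  0.92  0.06]
1 latch [0.655 0.017 0.19 ] [-0.15  0.15  1.69 -0.01  0.99 -0.08]
1 latch90 [0.655 0.017 0.19 ] [-0.15  0.15  1.69 -0.01  0.99 -1.52]
-1 grasp [ 0.423 -0.326  0.026] [-0.88  0.29  1.85  0.    1.    1.93]
-1 lift [ 0.423 -0.326  0.276] [-0.88  0.02  1.63  0.    1.5   1.93]
-1 hook0 [0.552 0.037 0.227] None
-1 hook [0.555 0.036 0.175] None
-1 flat [0.567 0.034 0.162] None
-1 latch [0.655 0.017 0.19 ] None
-1 latch90 [0.655 0.017 0.19 ] [-0.15  0.15  1.69 -0.01  0.99  1.62]
```

```bash
cat > s1.py <<'E'
from h import *; from workcell import bot
K,D,phi=pickle.load(open("F.pkl","rb")); a=np.radians
F=lambda:np.array(bot.current_contact_force())
bot.set_gripper(.5,20)
p,r=tool(K,G+[0,0,.12]); bot.goto(p,r)
p,r=tool(K,G); bot.line_to(p,max_speed=.12); print("f",F().round(1))
bot.set_gripper(0,45); print("open",bot.current_opening(),bot.current_grip_force())
bot.line_to(p+[0,0,.26],max_speed=.2); print("open",bot.current_opening(),bot.current_grip_force(),"f",F().round(1),np.round(bot.current_ft_torque(),2))
# swing across, close to the robot, then over the deck
q,rq=cov(D,.016,0,.06,a(18)
,1)
bot.goto([.42,.0,.31],rq)
bot.line_to(q,rq,max_speed=.15)
print(bot.current_clock(),"open",bot.current_opening(),bot.current_ee_pos(),q)
c=bot.read_camera("scene")["pixels"]; cv2.imwrite("pics/s1.png",cv2.resize(c[100:300,220:480],None,fx=3,fy=3))
E
python3 s1.py
```

```text
f [-0.7 -0.3  0.8]
open 0.1461448776665332 45.00042021274567
open 0.14672809910845377 44.99865710735321 f [ 0.3  0.9 -4.5] [-0.05  0.04  0.02]Traceback (most recent call last):
  File "s1.py", line 12, in <module>
    bot.goto([.42,.0,.31],rq)
    ~~~~~~~~^^^^^^^^^^^^^^^^^
workcell.MotionError: the arm cannot take that pose within its joint ranges
```

```bash
cat > s2.py <<'E'
from h import *; from workcell import bot
K,D,phi=pickle.load(open("F.pkl","rb")); a=np.radians
rd=tool(frame(0,0,0,-.19,0),G)[1]
q,rq=cov(D,.016,0,.06,a(18),1)
w=[([.44,.0,.32],rd)]
print([bot.inverse_kinematics(*x) is not None for x in w+[(q,rq)]])
bot.goto(*w[0]); bot.line_to(q,rq,max_speed=.12)
print(bot.current_clock(),"open",bot.current_opening(),np.subtract(bot.current_ee_pos(),q),np.round(bot.current_contact_force(),1))
c=bot.read_camera("scene")["pixels"]; cv2.imwrite("pics/s2.png",cv2.resize(c[100:300,220:480],None,fx=3,fy=3))
E
python3 s2.py
```

```text
[True, True]
9.85 open 0.1462961138171594 [ 0.00023367 -0.00039625  0.00057638] [-0.1  0.1 -3.1]
```

View pics/s2.png

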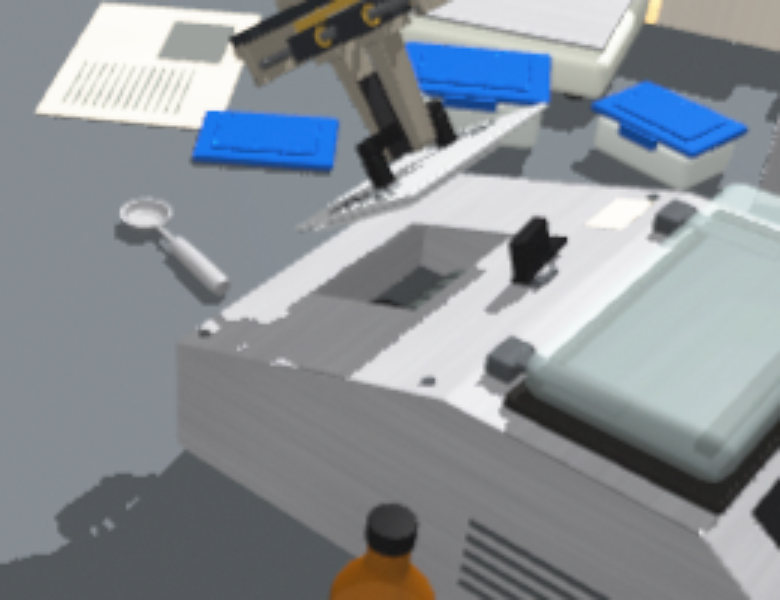

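The cover is held securely, tilted above the opening with the lip side low and towards the robot (crop around (300,225)). Next I'll probe the deck height, slide to hook the lip, and swing the cover down.

```bash
cat > s3.py <<'E'
from h import *; from workcell import bot
K,D,phi=pickle.load(open("F.pkl","rb")); a=np.radians
n=D[0]
F=lambda:n.T@np.array(bot.current_contact_force())
def go(ox,oz,th,v=.05):
    p,r=cov(D,ox,0,oz,a(th),1); bot.line_to(p,r,max_speed=v)
go(.016,.006,18); bot.hold(.2); f0=F(); print("base",f0.round(1))
z=.006
while z>-.005:
    z-=.001; go(.016,z,18,.02); f=F()-f0
    if np.linalg.norm(f)>4: break
print("z touch",z,f.round(1))
z+=.0012; go(.016,z,18,.02); bot.hold(.1); f0=F()
x=.016
while x>-.004:
    x-=.002 if x>.006 else .001; go(x,z,18,.03); f=F()-f0
    if np.linalg.norm(f)>5: break
print("x stop",x,f.round(1),bot.current_clock(),bot.current_opening())
pickle.dump((x,z),open("xz.pkl","wb"))
E
python3 s3.py
```

```text
base [-0.4  0.2 -3.2]
z touch -0.001 [-2.4 -1.2  3.9]
x stop -0.002 [ 5.1  1.5 -1.8] 16.6833 0.14585235263997132
```

```bash
cat > s4.py <<'E'
from h import *; from workcell import bot
K,D,phi=pickle.load(open("F.pkl","rb")); a=np.radians
x,z=pickle.load(open("xz.pkl","rb")); n=D[0]
F=lambda:n.T@np.array(bot.current_contact_force())
def go(ox,oz,th,v=.03):
    p,r=cov(D,ox,0,oz,a(th),1); bot.line_to(p,r,max_speed=v)
x+=.0025; z+=.0003
go(x,z,18); bot.hold(.1); f0=F(); print("base",f0.round(1))
th=18
while th>0:
    th-=2 if th>4 else 1; go(x,z,th); f=F()-f0; print(th,f.round(1),end=" ")
    if np.linalg.norm(f)>12: print("force stop"); break
else:
    for i in range(5):
        if f[2]>5: break
        z-=.0005; go(x,z,0,.02); f=F()-f0; print("z",round(z,4),f.round(1))
print(bot.current_clock(),bot.current_opening(),np.round(bot.current_ft_torque(),2))
pickle.dump((x,z),open("xz2.pkl","wb"))
c=bot.read_camera("scene")["pixels"]; cv2.imwrite("pics/s4.png",cv2.resize(c[100:300,220:480],None,fx=3,fy=3))
E
python3 s4.py
```

```text
base [ 0.3 -0.2 -1.3]
16 [ 1.  -0.8  0.1] 14 [ 0.2  0.7 -0.4] 12 [ 0.6 -0.8 -1.4] 10 [-0.2 -0.6 -0.7] 8 [-0.5 -1.  -0.3] 6 [ 0.6  0.3 -0.2] 4 [-0.2 -0.  -0.8] 3 [-0.5  0.3 -1.3] 2 [-0.1  0.5 -2. ] 1 [-0.2 -0.1 -2. ] 0 [-0.8 -0.9 -1.7] z -0.0 [-1.8 -0.6  0.7]
z -0.0005 [-5.3 -0.9  7.4]
20.2833 0.14661396655178383 [-0.04  0.94 -0.04]
```

View pics/s4.png

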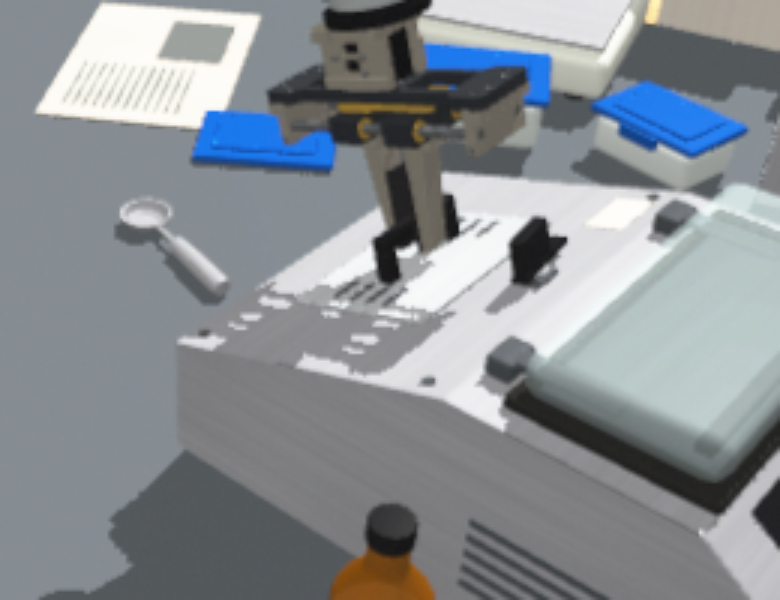

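The cover lies flat on the deck, with the handle still held at crop (400,240). Contact was felt, so I'll release gently and approach the latch.

```bash
cat > s5.py <<'E'
from h import *; from workcell import bot
K,D,phi=pickle.load(open("F.pkl","rb")); n=D[0]
F=lambda:n.T@np.array(bot.current_contact_force())
bot.hold(.4); bot.set_gripper(.35); bot.hold(.3)
bot.line_to(np.array(bot.current_ee_pos())+n[:,2]*.075,max_speed=.1)
bot.set_gripper(.28)
p,r=tool(D,(.152,0,.095),0,phi); bot.line_to(p,r,max_speed=.12); bot.hold(.1); f0=F()
for h in (.055,.05,.045,.041,.037,.033):
    p,_=tool(D,(.152,0,h),0,phi); bot.line_to(p,max_speed=.06); f=F()-f0
    if np.linalg.norm(f)>5: print("contact"); break
print(h,f.round(1),bot.current_clock())
c=bot.read_camera("scene")["pixels"]; cv2.imwrite("pics/s5.png",cv2.resize(c[100:300,250:510],None,fx=3,fy=3))
E
python3 s5.py
```

```text
0.033 [-0.2 -0.7 -0.4] 25.8333
```

View pics/s5.png

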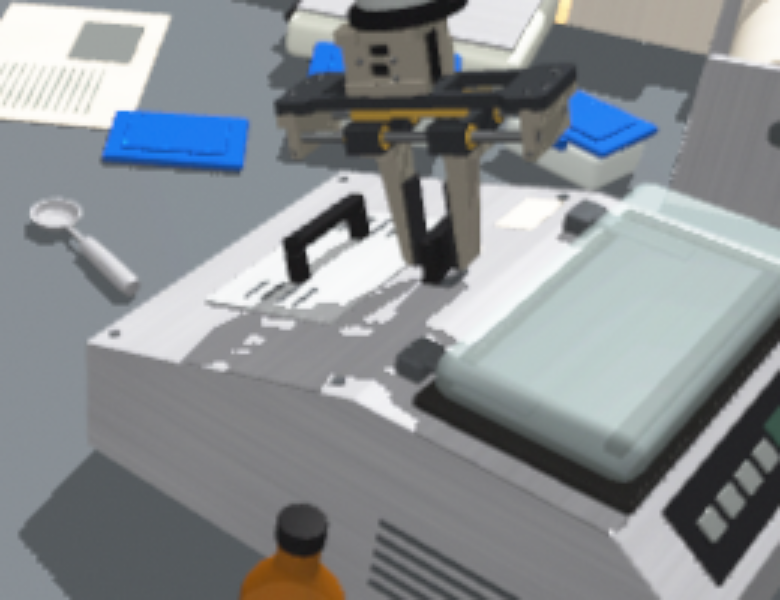

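The cover is flat and the fingers straddle the latch wing (crop (437,255)). Gripping and turning it.

```bash
cat > s6.py <<'E'
from h import *; from workcell import bot
K,D,phi=pickle.load(open("F.pkl","rb")); n=D[0]
F=lambda:n.T@np.array(bot.current_contact_force())
M=lambda:n.T@np.array(bot.current_ft_torque())
bot.set_gripper(0,25); print("open",bot.current_opening(),"f",F().round(1),"phi",phi)
for q in list(np.arange(phi+.2,1.5,.2))+[1.5,1.57,1.6]:
    p,r=tool(D,(.152,0,.033),0,q); bot.line_to(p,r,max_speed=.03); f=F();m=M()
    print(round(q,2),f.round(1),m.round(2),round(bot.current_clock(),1))
    if np.linalg.norm(f)>25: break
bot.hold(.2)
bot.set_gripper(.3); bot.hold(.2)
p,_=tool(D,(.152,0,.12),0,q); bot.line_to(p,max_speed=.12)
bot.goto([.40,.1,.34],tool(frame(0,0,0,0,0),G)[1]); bot.hold(.2); print(bot.current_clock())
im=[]
c=bot.read_camera("scene")["pixels"][140:260,270:430]; d=bot.read_camera("top")["pixels"][80:220,150:310]
cv2.imwrite("pics/s6.png",np.hstack([cv2.resize(c,(400,300),interpolation=2),cv2.resize(d,(400,350),interpolation=2)[:300]]))
E
python3 s6.py
```

```text
open 0.1285332341518445 f [ 0.4  0.  -0.3] phi 0.1283366420283685
0.33 [-0.1 -0.2  0.4] [-0.04  0.21  0.13] 26.6
0.53 [-0.3 -0.5  2.1] [-0.12  0.41  0.13] 26.9
0.73 [-1.2 -1.8  3.4] [-0.23  0.58  0.08] 27.3
0.93 [-3.8 -2.6  4.2] [-0.41  0.79  0.04] 27.6
1.13 [-3.  -2.7  5.4] [-0.5   0.79  0.06] 28.0
1.33 [-4.  -2.1  5.7] [-0.52  0.91  0.07] 28.3
1.5 [-4.1 -3.5  5.3] [-0.55  0.86  0.08] 28.7
1.57 [-4.5 -3.5  5.8] [-0.55  0.88  0.05] 28.9
1.6 [-4.1 -5.   6.2] [-0.61  0.84 -0.42] 29.2
32.4083
```

View pics/s6.png

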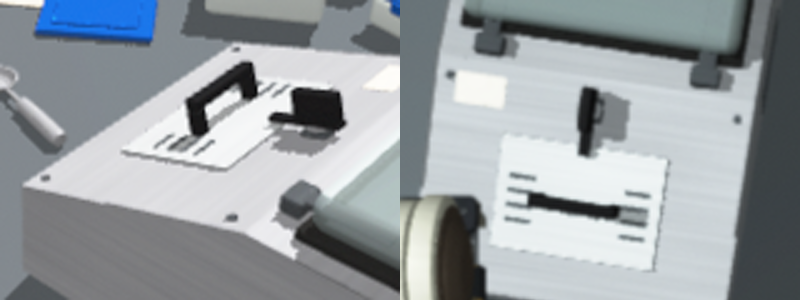

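```bash
python3 - <<'E'
from h import *
K,D,phi=pickle.load(open("F.pkl","rb"))
for q in (1.3,1.4,1.5,1.57):
    R=Ro.from_euler("z",q).as_matrix()
    P=np.array([(0,.047,.0125),(0,.022,.04),(0,-.022,.04)])@R.T+[.152,0,0]
    u=proj("top",P@D[0].T+D[1]); s=proj("scene",P@D[0].T+D[1])
    print(q,((u+.5-[150,80])*2.5+[400,0]).round(0).tolist(),((s+.5-[270,140])*2.5).round(0).tolist())
E
```

```text
1.3 [[572.0, 153.0], [576.0, 130.0], [594.0, 89.0]] [[281.0, 107.0], [297.0, 84.0], [334.0, 94.0]]
1.4 [[576.0, 155.0], [578.0, 131.0], [592.0, 88.0]] [[277.0, 109.0], [295.0, 85.0], [336.0, 93.0]]
1.5 [[581.0, 156.0], [581.0, 132.0], [590.0, 87.0]] [[274.0, 111.0], [293.0, 86.0], [338.0, 92.0]]
1.57 [[584.0, 157.0], [582.0, 132.0], [588.0, 87.0]] [[271.0, 113.0], [292.0, 86.0], [339.0, 91.0]]
```

The tongue tip appears at (585,155) in the top view and (270,118) in the scene view, which matches 1.57 rad. The latch is fully home.

```bash
python3 -c "
from workcell import bot
print(bot.job_done())"
```

```text
the job is handed in; nothing more can be done
None
```

The cover is hooked under the ledge and lies flat on the deck, the latch is turned fully home at about 1.57 rad, and the job was handed in at about 32 s of the 58 s allowed; no verdict came back.

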